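Clear the catch ledge and eject a lens cell

TASK

A screw pot has been left on the catch ledge of the lens ejector: move it first, standing it upright inside the shallow steel tray beside the ejector, the one that holds an eyepiece. Then push the ejector rod fully home so that the lens cell is driven out onto the ledge, pick the cell up and set it down (do not drop it) near the middle of the lens tissue booklet, the same way up as it came out. Leave the eyepiece, the loupe and the dropper bottle where they are.

Things in the scene. Friction and masses are not known exactly. Their poses are not given: they have to be found in the camera images.
- fixture: Lens ejector, fixed, plain aluminium. Origin on the worktop under its block's centre, z up. Block 70 (x) x 40 (y) x 58 mm high; level 30 x 30 mm bore along y, floor 15.5 mm up, open at y = -20. There the flat catch ledge begins: 70 mm wide, top 14 mm up, out to y = -100, with a 5.5 mm end lip. On the +y side a rod guide ends at y = +30. All below 62 mm.
- ejector (a joint): Travel of the ejector rod along the fixture's -y, m: 0 to 0.003 at the start (drawn out), 0.050 fully home at its stop. About 4 N of friction; it stays where it is left. After about 6 mm its 22 mm disc meets the cell and drives it; fully home the disc face is at fixture y = -40 mm, the cell wholly out on the ledge.
- ejector_knob (a point): Centre of the outer (+y) end face of the black round rod knob, 30 mm diameter, 14 mm long, axis along the fixture's y, 30.5 mm above the worktop; at fixture y = +95 mm drawn out, +45 mm home. Only the worktop is below it, and beyond its face at least 40 mm is free above 20 mm height. Push the face towards -y of the fixture.
- lens_cell: Black square block 28 (x) x 22 (y) x 28 mm (z up), a round glass in each y face; about 60 g. Origin: centre of its underside. Starts in the bore, turned like the fixture, centre about 7 mm on the -y side of the fixture origin, 1 mm play each side. Once on the ledge, grip it across its x faces, where there is room.
- screw_pot: White pot with a black ribbed lid (closed, fixed), 33 mm diameter (lid 34), 49 mm high, about 60 g. Origin: centre of its underside. Stands on the catch ledge in the cell's way, 45 to 60 mm from the fixture origin towards -y. Grip it across the fixture's x, where there is room for fingers.
- tray: Pale enamelled steel tray with a dark rim, fixed, 153 (x) x 253 (y) x 20 mm. Origin: centre of its underside; floor 2 mm, walls 2 mm thick, 18 mm high. Next to the fixture, left or right (the tray with tools far to the right is another). The eyepiece stands in it at y about -95 mm (x -45 to +45); the middle and the +y half are empty.
- tissue: Closed lens tissue booklet, stiff, pale grey, fixed, 66 (x) x 104 (y) x 8 mm. Origin: centre of its underside; its top is 8 mm up. Lies on the other side of the fixture from the tray.
- eyepiece: Bystander: black eyepiece, 30 mm diameter, 42 mm high, standing in the tray. Origin: centre of its underside.
- loupe: Bystander: folding loupe, steel shell 30 x 43 x 15 mm, lying behind the fixture. Origin: centre of its underside.
- bottle: Bystander: dropper bottle, 33 mm diameter, 100 mm high, standing behind the fixture. Origin: centre of its underside.
Not all that is in view belongs to the job. Leave any blue or red look-alike of the screw_pot alone.

How it is judged:
By the outcome, as a careful person would: the job done as asked, in the order asked, and still so for the second after the job is handed in, with the robot touching nothing.
It also fails if it takes over 72 s, if anything falls off the work surface, if the arm or the gripper's body presses on something with over 40 N, if the wrist force passes 120 N, or if a joint passes its speed limit or range.

ROBOT

A 6-joint arm with a two-finger parallel gripper is mounted at the origin on a cart in front of the work surface, level with it; the furniture and walls round the work are solid. World frame = base frame: x ahead of the robot, y to its left, z up, the work surface at z = 0. Lengths are in m, angles in rad, forces in N, time in s.
With the tool pointing down it reaches from about 0.35 to 0.775 m from the base axis. Payload 7.3 kg.
Tool frame: the origin (TCP) lies on the centre line of the jaws, within the pads' length; the fingertips stand 11 mm ahead of it and the grasp point (between the pads) lies 8 mm behind it; z points along the fingers, y is the direction in which the jaws open and shut (so a half turn about z gives the same grasp; the last joint's range is limited). The gripper opens to 92 mm and grips with 3 to 60 N. Pads are 19 mm wide; open, the fingers measure 130 mm over their backs; the gripper's body (75 mm by 190 mm) begins 47 mm behind the grasp point.
Start: joints at [1.058, 0.342, 1.524, -0, 1.275, -0.146], TCP at [0.188, 0.49, 0.238] pointing down, gripper open.
Joint ranges: [-2.53, 2.53], [-0.77, 2.02], [0.04, 2.7], [-1, 4.14], [0.28, 2.66], [-3.11, 3.11]. Speed limits (rad/s): [2.57, 2.57, 3.14, 3.14, 3.14, 3.14].

INTERFACE

Orientations are given as [roll, pitch, yaw] about the fixed x, y, z axes, in that order (R = Rz(yaw) Ry(pitch) Rx(roll)).
In Python, from cell import robot gives the robot as it stands.
- The arm moves only by the tool jog_arm, never from a script. Its argument "deltas" is one flat list of numbers, 6 for each row, row after row: the shift along the world's x, y, z in units of 0.1 m (1.0 is 0.1 m), then the turn, a rotation vector about the world's x, y, z in units of 90 degrees (1.0 is 90 degrees). A call has 1 to 5 rows; each row is the pose to reach, as a shift and turn from the pose commanded when the call began; what a row does not reach only later rows make up. A row lasts 1/12 s, in which the tool goes at most 41.7 mm and 7.16 degrees, less where a joint would pass 70% of its speed; a pose out of reach is approached as far as the arm can. A call with a number of a shift or a turn outside -1 to 1 is refused whole. A call with a gripper value outside its range is refused whole. "claw" is the opening, from 0 (shut) to 1 (fully open), set as the call begins (left out, the last holds). The fingers move at their own pace and stop on an object; "newtons" is the grip in N (left out, the last holds). Time passes only in rows, so rows that repeat a pose let the fingers close. It gives the time, the measured TCP pose, the force and the opening at its end, in the units of the state.
- robot.observe(): the state, without advancing time (a new reading comes with each control period).
- robot.read_camera(name): name is "scene" or "top" or "wrist"; returns the picture (420x560x3 uint8, red, green, blue); there is no depth.
- robot.camera_params(name): a dict with "fx", "fy", "cx", "cy" (pixels), "R" (3x3) and "t" (3): a world point X has camera coordinates R X + t. Camera axes: x right, y down, z forward; pixel columns grow to the right and rows downward; lengths in m; the calibration is good to about 2 mm. A picture is of the moment at which its call begins: read the wrist's pose just before it. camera_params takes no time and is no camera call; for the wrist camera it gives the pose at the moment of the call.
- robot.hand_in(): hands the job in, once; it reports no verdict.
The state is a dict: "time": time; "qpos": joint angles; "qvel": joint speeds; "joint_efforts": joint torques, N m; "tool_pos": TCP position; "tool_rot": TCP orientation; "contact_force": force on the tool from outside, world axes, zero at the start; "torque": the same for the moment, N m; "opening": finger opening in m.
Only numpy, scipy, OpenCV 4.12 (cv2) and the standard library are available. Lean on these libraries where they do the work, as an engineer would, in place of code of your own. Each camera call takes 0.05 s, during which the arm holds its last target. There are 200 camera calls.

## Working session

There is one attempt and no reset: what is moved stays moved. The work goes in short steps, Python scripts to look and compute and a tool call to move; the robot and the scene stay as the last step left them, time stands still between calls to the robot, and variables do not carry over. Pictures are saved under pics/ and viewed, about 8 in all and at most 12, crops included, and the job is handed in when it is done.

Besides the shell and the picture viewer there is one more tool, called in YAML: its name, and indented under it one key for each argument. jog_arm: Moves the arm, as the interface text tells. Its arguments: {"type":"object","properties":{"deltas":{"type":"array","items":{"type":"number"}},"claw":{"type":"number"},"newtons":{"type":"number"}},"required":["deltas"]}

```bash
ls; mkdir -p pics; python3 - <<'E'
from cell import robot
import cv2,numpy as np
for n in("scene","top"):
    im=robot.read_camera(n); cv2.imwrite(f"pics/{n}0.png",im[:,:,::-1]); p=robot.camera_params(n); print(n,p)
print(robot.observe())
E
```

```text
pics
scene {'fx': 543.3415588934491, 'fy': 543.3415588934491, 'cx': 285.35515675381515, 'cy': 213.6677035534241, 'R': array([[ 0.42783488, -0.90384327, -0.00496616],
       [-0.70332655, -0.3294591 , -0.62991147],
       [ 0.5677051 ,  0.27299093, -0.77665106]]), 't': array([-0.27794242,  0.47499842,  0.89854697])}
top {'fx': 500.81365915708756, 'fy': 500.81365915708756, 'cx': 275.326449834363, 'cy': 206.9666808702946, 'R': array([[-0.00132213, -0.9999489 , -0.01002198],
       [-0.99200864,  0.0025759 , -0.12614366],
       [ 0.12616303,  0.00977512, -0.99196136]]), 't': array([0.00242011, 0.61698479, 1.23941223])}
{'time': 0.1, 'qpos': array([ 1.05799531e+00,  3.42623083e-01,  1.52491063e+00,  9.91949886e-06,
        1.27535822e+00, -1.45994635e-01]), 'qvel': array([-5.68166865e-04, -1.16891025e-03, -2.91427967e-03, -1.66431398e-04,
       -4.04575777e-05, -1.61441508e-04]), 'joint_efforts': array([ 2.41531525e-03, -4.32003021e+01, -2.44695032e+01,  7.19073555e-02,
        5.25813724e-02, -6.04296270e-05]), 'tool_pos': array([0.18809378, 0.48979441, 0.23713378]), 'tool_rot': array([-3.14030858e+00, -1.98399650e-04,  2.77478325e+00]), 'contact_force': array([-0.21052605,  0.06760325,  0.41910033]), 'torque': array([ 0.0002292 , -0.0393942 , -0.03698766]), 'opening': 0.09209116516923717}
```

View pics/top0.png

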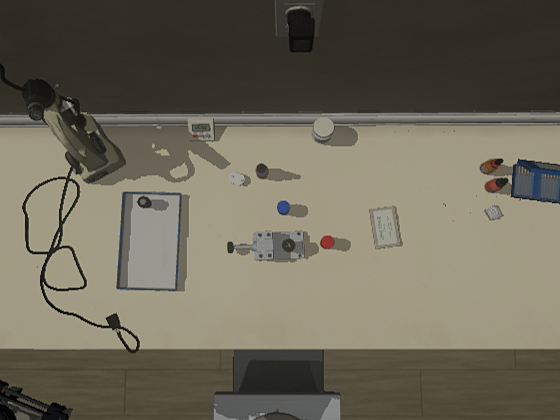

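View pics/scene0.png

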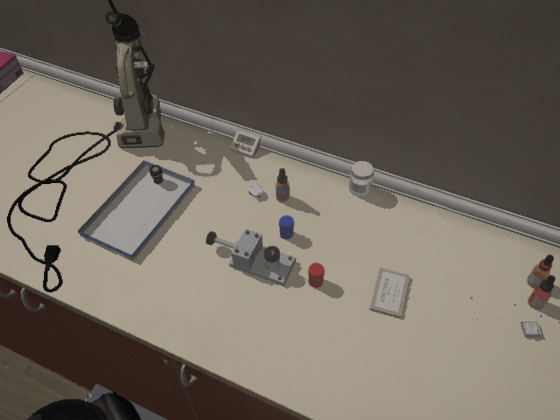

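The top view shows the tray centre at about (151,241), the eyepiece (144,202), the knob (230,247), the block (265,246), the pot with black lid on the ledge (289,245) and the booklet (385,228).
Candidates for the pot are the black lid on the ledge (289,245), the blue one (284,208), the red one (327,242), the white jar (322,130) and the eyepiece (144,202). I choose the one on the ledge and check it in a close crop.

```bash
cat >h.py <<'E'
from cell import robot
import cv2,numpy as np
def ray(n,u,v,z,p=None):
    p=p or robot.camera_params(n); R=np.array(p["R"]);t=np.array(p["t"])
    d=R.T@np.array([(u-p["cx"])/p["fx"],(v-p["cy"])/p["fy"],1]); c=-R.T@t
    return (c+d*(z-c[2])/d[2])
def proj(n,X,p=None):
    p=p or robot.camera_params(n); c=p["R"]@np.array(X)+p["t"]
    return c[0]/c[2]*p["fx"]+p["cx"],c[1]/c[2]*p["fy"]+p["cy"]
E
python3 - <<'E'
from h import *
for nm,u,v,z in[("knob",230,247,.03),("pot",289,245,.063),("tray",151,241,.02),("eye",144,202,.042),("book",385,228,.008),("blkL",254,246,.058),("red",327,242,.049),("blue",284,208,.049)]:
    print(nm,ray("top",u,v,z).round(3))
a=cv2.imread("pics/top0.png")[222:272,220:345]; b=cv2.imread("pics/scene0.png")[215:300,195:335]
a=cv2.resize(a,None,fx=5.6,fy=5.6,interpolation=cv2.INTER_CUBIC);b=cv2.resize(b,(700,320),interpolation=cv2.INTER_CUBIC)
cv2.imwrite("pics/crop.png",np.vstack([a[:,:700],b]))
E
```

```text
knob [0.516 0.117 0.03 ]
pot [ 0.519 -0.033  0.063]
tray [0.532 0.322 0.02 ]
eye [0.63  0.337 0.042]
book [ 0.565 -0.283  0.008]
blkL [0.517 0.054 0.058]
red [ 0.527 -0.128  0.049]
blue [ 0.613 -0.021  0.049]
```

View pics/crop.png

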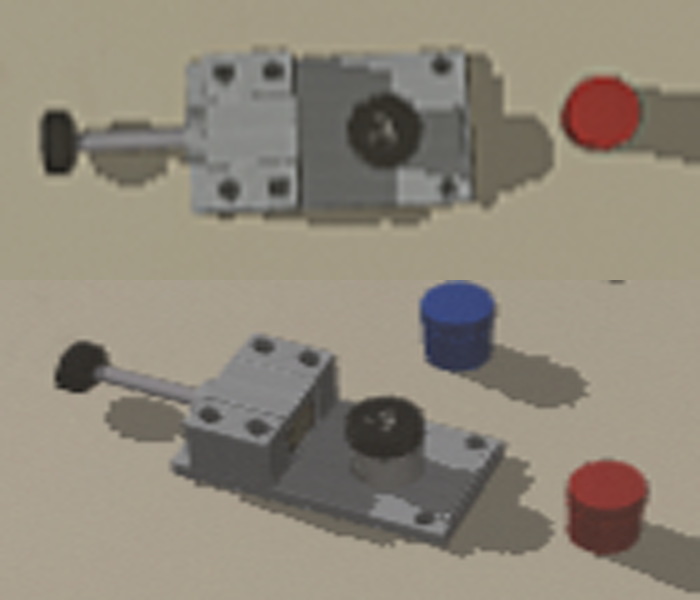

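The crop confirms it: the black-lidded white pot stands on the ledge, the red and blue ones are beside it, and the fixture is almost world-aligned with -y to the robot's right. The rough positions (pot ~0.519,-0.033, knob ~0.117 in y) agree with the fixture sizes. I'm moving above the pot.

jog_arm:
  deltas: [0.18,-0.29,0,0,0,-0.043,0.37,-0.58,0,0,0,-0.085,0.55,-0.87,0,0,0,-0.128]
  claw: 0.65
  newtons: 20

```text
time: 0.35
tool_pos: [0.2433, 0.402, 0.2372]
tool_rot: [-3.141, 0.0, 2.572]
contact_force: [1.0, -0.4, -0.6]
opening: 0.0767
```

jog_arm:
  deltas: [0.18,-0.29,0,0,0,-0.043,0.37,-0.58,0,0,0,-0.085,0.55,-0.87,0,0,0,-0.128]

```text
time: 0.6
tool_pos: [0.2987, 0.3146, 0.2375]
tool_rot: [-3.141, 0.0, 2.37]
contact_force: [1.8, 0.6, 0.7]
opening: 0.0605
```

jog_arm:
  deltas: [0.18,-0.29,0,0,0,-0.043,0.37,-0.58,0,0,0,-0.085,0.55,-0.87,0,0,0,-0.128]

```text
time: 0.85
tool_pos: [0.3537, 0.2275, 0.2376]
tool_rot: [-3.141, -0.0, 2.168]
contact_force: [0.6, 0.1, 0.9]
opening: 0.0596
```

jog_arm:
  deltas: [0.18,-0.29,0,0,0,-0.043,0.37,-0.58,0,0,0,-0.085,0.55,-0.87,0,0,0,-0.128]

```text
time: 1.1
tool_pos: [0.4088, 0.1405, 0.2376]
tool_rot: [-3.141, -0.0, 1.967]
contact_force: [0.9, 0.4, -0.5]
opening: 0.0596
```

jog_arm:
  deltas: [0.18,-0.29,0,0,0,-0.043,0.37,-0.58,0,0,0,-0.085,0.55,-0.87,0,0,0,-0.128]

```text
time: 1.35
tool_pos: [0.4638, 0.0534, 0.2375]
tool_rot: [-3.141, -0.0, 1.766]
contact_force: [0.5, 0.4, 0.0]
opening: 0.0598
```

jog_arm:
  deltas: [0.18,-0.29,0,0,0,-0.043,0.37,-0.58,0,0,0,-0.085,0.55,-0.87,0,0,0,-0.128,0.55,-0.87,0,0,0,-0.128]

```text
time: 1.68
tool_pos: [0.5207, -0.0367, 0.237]
tool_rot: [3.141, 0.002, 1.561]
contact_force: [-1.4, -1.3, -0.2]
opening: 0.0598
```

```bash
python3 - <<'E'
from h import *
import pickle
p=robot.camera_params("wrist");im=robot.read_camera("wrist");pickle.dump(p,open("w1.pkl","wb"))
cv2.imwrite("pics/w1.png",im[:,:,::-1]);print(p, robot.observe()["tool_pos"])
print(proj("wrist",[.519,-.033,.063],p))
E
```

```text
{'fx': 294.6134745307081, 'fy': 294.6134745307081, 'cx': 278.02955228971734, 'cy': 202.41821163503946, 'R': array([[ 0.99995039, -0.00987783,  0.00128649],
       [-0.00982871, -0.9573831 ,  0.28865378],
       [-0.00161961, -0.2886521 , -0.95743268]]), 't': array([-0.52051315, -0.06638322,  0.38031582])} [ 0.51911997 -0.03434208  0.23682924]
(np.float64(277.0149927766193), np.float64(182.96256734378565))
```

View pics/w1.png

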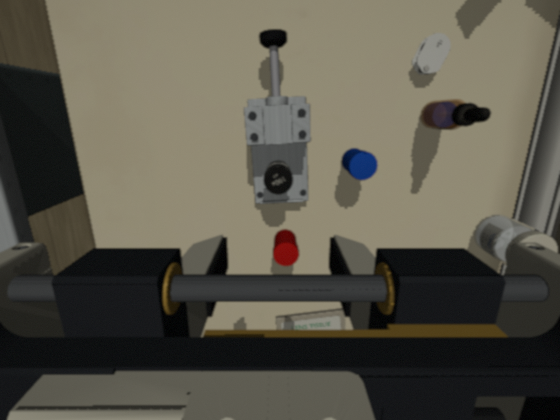

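The wrist picture shows the lid at (278,178), the block at about (246..310, 98..142), the ledge end at row ~201 and the knob at (273,39). I'll measure these with masks.

```bash
python3 - <<'E'
from h import *
import pickle
p=pickle.load(open("w1.pkl","rb")); im=cv2.imread("pics/w1.png"); hsv=cv2.cvtColor(im,cv2.COLOR_BGR2HSV)
H,S,V=cv2.split(hsv)
def cents(mask,box,name,z):
    x0,y0,x1,y1=box; m=np.zeros_like(mask); m[y0:y1,x0:x1]=mask[y0:y1,x0:x1]
    c=max(cv2.findContours(m,cv2.RETR_EXTERNAL,cv2.CHAIN_APPROX_NONE)[0],key=cv2.contourArea)
    (u,v),r=cv2.minEnclosingCircle(c); print(name,"px",round(u,1),round(v,1),"r",round(r,1),ray("w",u,v,z,p).round(4)); return c
dark=((V<55)*255).astype(np.uint8)
cents(dark,(255,155,300,200),"lid",.063)
c=cents(dark,(250,25,300,55),"knob",.03);print(cv2.boundingRect(c))
gray=((S<45)*255).astype(np.uint8)
c=cents(gray,(225,60,330,215),"fix",.02)
x0,y0,w,h=cv2.boundingRect(c);print(x0,y0,w,h)
# left/right edges of the mask, by row
m=np.zeros_like(gray);cv2.drawContours(m,[c],-1,255,-1)
for z,r0,r1 in((.058,103,137),(.014,155,198)):
    L=[];Rr=[]
    for r in range(r0,r1):
        k=np.flatnonzero(m[r]);
        L.append(ray("w",k[0]-.5,r,z,p)[:2]);Rr.append(ray("w",k[-1]+.5,r,z,p)[:2])
    for n,q in(("L",L),("R",Rr)):
        q=np.array(q);f=np.polyfit(q[:,1],q[:,0],1);print(z,n,"x=",np.median(q[:,0]).round(4),"dx/dy",f[0].round(3),"y",q[[0,-1],1].round(4))
E
```

```text
lid px 277.9 178.7 r 15.5 [ 0.52   -0.0281  0.063 ]
knob px 272.8 37.1 r 13.2 [0.5161 0.1197 0.03  ]
(260, 30, 26, 18)
fix px 277.8 133.0 r 73.6 [0.5204 0.0186 0.02  ]
243 60 69 145
0.058 L x= 0.4841 dx/dy 0.033 y [0.052  0.0182]
0.058 R x= 0.5554 dx/dy -0.032 y [0.0514 0.0175]
0.014 L x= 0.487 dx/dy -0.038 y [-0.0082 -0.0627]
0.014 R x= 0.559 dx/dy -0.053 y [-0.0089 -0.0635]
```

The fixture axis is yawed about +2.6° (knob, block and ledge centres agree), and the pot is at about (0.520,-0.030), ~58 mm from the origin, as it should be. I'm descending to grip it at TCP z ≈ 0.036.

jog_arm:
  deltas: [0.01,0.01,-0.33,0,0,0.016,0.02,0.02,-0.67,0,0,0.032,0.02,0.02,-1.0,0,0,0.032]

```text
time: 1.98
tool_pos: [0.5198, -0.0289, 0.1368]
tool_rot: [3.141, -0.0, 1.621]
contact_force: [0.9, 0.3, 0.2]
opening: 0.0597
```

jog_arm:
  deltas: [0,0,-0.25,0,0,0,0,0,-0.5,0,0,0,0,0,-0.75,0,0,0,0,0,-1.0,0,0,0,0,0,-1.0,0,0,0]

```text
time: 2.4
tool_pos: [0.5166, -0.0283, 0.0337]
tool_rot: [-3.133, -0.002, 1.62]
contact_force: [-1.0, 0.3, 1.1]
opening: 0.0601
```

jog_arm:
  deltas: [0,0,0,0,0,0,0,0,0,0,0,0,0,0,0,0,0,0,0,0,0,0,0,0,0,0,0,0,0,0]
  claw: 0.2
  newtons: 15

```text
time: 2.82
tool_pos: [0.5209, -0.03, 0.039]
tool_rot: [3.139, 0.001, 1.619]
contact_force: [-0.7, 0.7, 4.5]
opening: 0.0322
```

jog_arm:
  deltas: [0,0,0.1,0,0,0,0,0,0.35,0,0,0,0,0,0.65,0,0,0,0,0,0.9,0,0,0,0,0,1.0,0,0,0]

```text
time: 3.23
tool_pos: [0.5219, -0.0302, 0.142]
tool_rot: [3.135, 0.002, 1.619]
contact_force: [1.4, -0.3, -0.8]
opening: 0.0325
```

jog_arm:
  deltas: [-0.01,0.15,0,0,0,0,-0.03,0.45,0,0,0,0,-0.08,0.85,0,0,0,0]

```text
time: 3.48
tool_pos: [0.5127, 0.0542, 0.1381]
tool_rot: [3.14, 0.001, 1.615]
contact_force: [2.1, 0.3, -1.1]
opening: 0.0322
```

jog_arm:
  deltas: [-0.03,0.28,0,0,0,0,-0.05,0.57,0,0,0,0,-0.08,0.85,0,0,0,0]

```text
time: 3.73
tool_pos: [0.5037, 0.1415, 0.1377]
tool_rot: [-3.141, -0.0, 1.619]
contact_force: [-0.4, -0.2, -0.6]
opening: 0.0322
```

jog_arm:
  deltas: [-0.03,0.28,0,0,0,0,-0.05,0.57,0,0,0,0,-0.08,0.85,0,0,0,0]

```text
time: 3.98
tool_pos: [0.4957, 0.2265, 0.1376]
tool_rot: [-3.141, 0.0, 1.619]
contact_force: [0.1, 0.7, -0.8]
opening: 0.032
```

jog_arm:
  deltas: [-0.03,0.28,0,0,0,0,-0.05,0.57,0,0,0,0,-0.07,0.8,0,0,0,0,-0.07,0.85,0,0,0,0,-0.07,0.85,0,0,0,0]

```text
time: 4.4
tool_pos: [0.4886, 0.3112, 0.1373]
tool_rot: [-3.141, 0.0, 1.621]
contact_force: [-0.5, -0.1, -0.8]
opening: 0.0322
```

jog_arm:
  deltas: [0,0,-0.2,0,0,0,0,0,-0.45,0,0,0,0,0,-0.7,0,0,0,0,0,-0.9,0,0,0,0,0,-1.0,0,0,0]

```text
time: 4.82
tool_pos: [0.488, 0.3078, 0.0351]
tool_rot: [-3.137, 0.002, 1.617]
contact_force: [-0.1, 0.6, 0.4]
opening: 0.0319
```

jog_arm:
  deltas: [0,0,-0.03,0,0,0,0,0,-0.06,0,0,0,0,0,-0.09,0,0,0,0,0,-0.1,0,0,0,0,0,-0.1,0,0,0]

```text
time: 5.23
tool_pos: [0.4897, 0.3102, 0.0285]
tool_rot: [3.14, -0.0, 1.619]
contact_force: [0.4, 0.4, 0.4]
opening: 0.0323
```

jog_arm:
  deltas: [0,0,-0.01,0,0,0,0,0,-0.02,0,0,0,0,0,-0.02,0,0,0]

```text
time: 5.48
tool_pos: [0.4897, 0.3104, 0.0267]
tool_rot: [3.14, -0.001, 1.619]
contact_force: [-1.6, -0.4, 4.7]
opening: 0.0317
```

Contact is at the expected height. I'll press another 1 mm to confirm, then release.

jog_arm:
  deltas: [0,0,-0.01,0,0,0,0,0,-0.01,0,0,0]

```text
time: 5.65
tool_pos: [0.4897, 0.3105, 0.0266]
tool_rot: [3.14, -0.001, 1.619]
contact_force: [-3.1, -1.3, 12.0]
opening: 0.0321
```

jog_arm:
  deltas: [0,0,0,0,0,0,0,0,0,0,0,0,0,0,0,0,0,0,0,0,0,0,0,0]
  claw: 0.65

```text
time: 5.98
tool_pos: [0.4892, 0.3101, 0.0246]
tool_rot: [-3.142, 0.0, 1.619]
contact_force: [0.0, -0.1, 0.6]
opening: 0.0538
```

jog_arm:
  deltas: [0,0,0.1,0,0,0,0,0,0.35,0,0,0,0,0,0.65,0,0,0,0,0,1.0,0,0,0]

```text
time: 6.32
tool_pos: [0.4884, 0.3096, 0.1251]
tool_rot: [-3.139, 0.001, 1.619]
contact_force: [1.2, 0.0, -0.5]
opening: 0.06
```

```bash
python3 - <<'E'
from h import *
import pickle
im=robot.read_camera("top");cv2.imwrite("pics/t2.png",im[:,:,::-1])
a=cv2.resize(im[180:300,105:325,::-1],None,fx=3.5,fy=3.5,interpolation=cv2.INTER_CUBIC)
cv2.imwrite("pics/t2c.png",a); print(robot.observe()["tool_pos"])
E
```

```text
[0.49205845 0.31153467 0.13337078]
```

View pics/t2c.png

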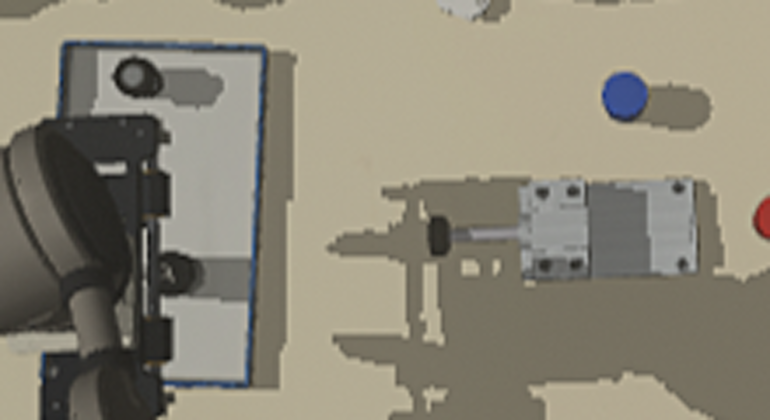

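The pot stands upright in the tray at about (180,272) in the crop, the eyepiece is untouched, and the ledge is clear. The knob is at (439,235), i.e. centre y ≈ 0.117 and x ≈ 0.516. Next is the knob push with closed fingers.

jog_arm:
  deltas: [0.04,-0.25,0,0,0,0,0.08,-0.53,0,0,0,0,0.12,-0.8,0,0,0,0]
  claw: 0

```text
time: 6.62
tool_pos: [0.5013, 0.2295, 0.1256]
tool_rot: [3.14, -0.0, 1.62]
contact_force: [-0.1, 0.5, -0.4]
opening: 0.0443
```

jog_arm:
  deltas: [0.04,-0.25,0,0,0,0,0.08,-0.5,0,0,0,0,0.12,-0.73,0,0,0,0,0.12,-0.78,0,0,0,0,0.12,-0.78,0,0,0,0]

```text
time: 7.03
tool_pos: [0.5136, 0.1508, 0.1252]
tool_rot: [3.141, -0.0, 1.616]
contact_force: [1.3, -0.1, 0.6]
opening: 0.0108
```

jog_arm:
  deltas: [0,0,-0.2,0,0,0,0,0,-0.45,0,0,0,0,0,-0.7,0,0,0,0,0,-0.89,0,0,0,0,0,-0.89,0,0,0]

```text
time: 7.45
tool_pos: [0.5106, 0.153, 0.0325]
tool_rot: [-3.135, 0.0, 1.62]
contact_force: [-1.0, -0.5, 0.2]
opening: 0.0004
```

```bash
python3 - <<'E'
from h import *
p=robot.camera_params("wrist");im=robot.read_camera("wrist")
cv2.imwrite("pics/w3.png",im[:,:,::-1]);print(robot.observe()["tool_pos"])
E
```

```text
[0.51179641 0.15304658 0.03438011]
```

View pics/w3.png

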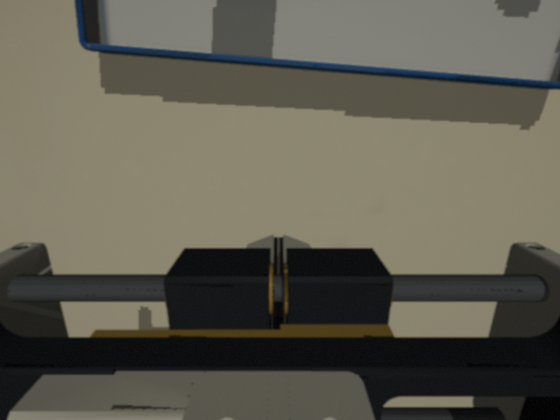

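The view faces away from the knob and only confirms a clear descent (closed jaws at (278,285), tray edge ahead). I'm pushing along the fixture's -y and watching the force.

jog_arm:
  deltas: [0.02,-0.05,0,0,0,0,0.02,-0.1,0,0,0,0,0.03,-0.15,0,0,0,0,0.03,-0.2,0,0,0,0,0.03,-0.25,0,0,0,0]

```text
time: 7.92
tool_pos: [0.5177, 0.1272, 0.0371]
tool_rot: [3.138, -0.001, 1.618]
contact_force: [0.9, 5.7, 4.6]
opening: 0.0007
```

jog_arm:
  deltas: [0.0,-0.05,0,0,0,0,0.0,-0.1,0,0,0,0,0.01,-0.15,0,0,0,0,0.01,-0.2,0,0,0,0,0.01,-0.25,0,0,0,0]

```text
time: 8.33
tool_pos: [0.5187, 0.1021, 0.0369]
tool_rot: [3.138, -0.001, 1.618]
contact_force: [3.1, 4.4, 2.2]
opening: 0.0001
```

jog_arm:
  deltas: [0.0,-0.03,0,0,0,0,0.0,-0.06,0,0,0,0,0.0,-0.09,0,0,0,0,0.01,-0.12,0,0,0,0,0.01,-0.15,0,0,0,0]

```text
time: 8.75
tool_pos: [0.5191, 0.0871, 0.0366]
tool_rot: [3.139, -0.001, 1.618]
contact_force: [1.6, 5.1, 2.9]
opening: 0.0004
```

jog_arm:
  deltas: [0.0,-0.01,0,0,0,0,0.0,-0.02,0,0,0,0,0.0,-0.03,0,0,0,0,0.0,-0.04,0,0,0,0]

```text
time: 9.08
tool_pos: [0.519, 0.0856, 0.0365]
tool_rot: [3.139, -0.004, 1.617]
contact_force: [2.2, 22.8, 4.0]
opening: 0.0006
```

The stop is reached at TCP y = 0.0856 (about 22 N, at the expected travel). I'm backing off, rising and looking for the cell.

jog_arm:
  deltas: [0,0.15,0,0,0,0,0,0.35,0,0,0,0,0,0.4,0.2,0,0,0,0,0.4,0.55,0,0,0,0,0.4,0.9,0,0,0]

```text
time: 9.5
tool_pos: [0.5167, 0.1228, 0.1255]
tool_rot: [-3.137, 0.001, 1.62]
contact_force: [0.8, 0.3, 0.6]
opening: 0.0005
```

jog_arm:
  deltas: [0,-0.2,0.3,0,0,0,0.01,-0.45,0.6,0,0,0,0.02,-0.7,0.9,0,0,0]
  claw: 0.65

```text
time: 9.75
tool_pos: [0.5193, 0.052, 0.217]
tool_rot: [-3.14, 0.001, 1.62]
contact_force: [1.6, -0.7, -0.3]
opening: 0.0158
```

jog_arm:
  deltas: [0.01,-0.25,0.1,0,0,0,0.02,-0.5,0.15,0,0,0,0.03,-0.75,0.15,0,0,0,0.03,-0.75,0.15,0,0,0,0.03,-0.75,0.15,0,0,0]

```text
time: 10.17
tool_pos: [0.5226, -0.0234, 0.2304]
tool_rot: [-3.14, 0.0, 1.616]
contact_force: [-1.1, 0.2, -0.1]
opening: 0.0494
```

```bash
python3 - <<'E'
from h import *
import pickle
p=robot.camera_params("wrist");im=robot.read_camera("wrist");pickle.dump(p,open("w4.pkl","wb"))
cv2.imwrite("pics/w4.png",im[:,:,::-1]);print(robot.observe()["tool_pos"],robot.observe()["opening"])
cv2.imwrite("pics/w4c.png",cv2.resize(im[20:250,190:400,::-1],None,fx=2.6,fy=2.6,interpolation=cv2.INTER_CUBIC))
E
```

```text
[ 0.52263358 -0.02234218  0.23028417] 0.05296106503191039
```

View pics/w4c.png

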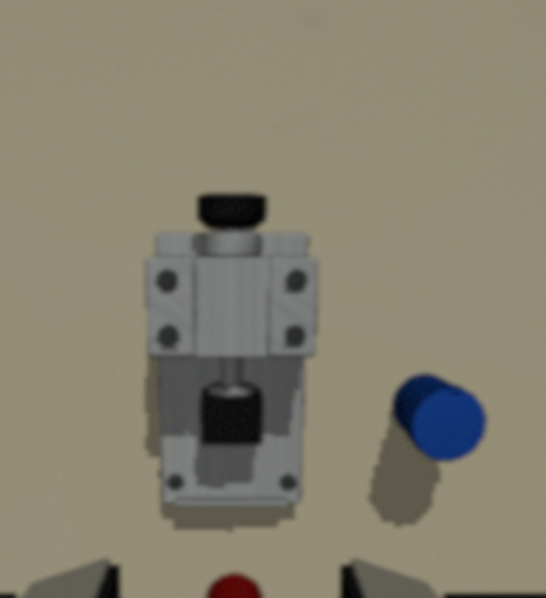

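The cell is out on the ledge at about (232,413) in the crop, squared to the jaws, with the rod collar against the guide. I'll compute its position and the booklet's.

```bash
python3 - <<'E'
from h import *
import pickle
p=pickle.load(open("w4.pkl","rb")); im=cv2.imread("pics/w4.png"); V=im.max(2)
m=np.zeros_like(V);m[155:200,258:300]=(V[155:200,258:300]<50)*255
c=max(cv2.findContours(m,cv2.RETR_EXTERNAL,cv2.CHAIN_APPROX_NONE)[0],key=cv2.contourArea)
x,y,w,h=cv2.boundingRect(c);print(x,y,w,h,cv2.minAreaRect(c),"cam",-p["R"].T@p["t"])
for u,v in((x-.5,y-.5),(x+w-.5,y-.5),(x-.5,y+h-.5),(x+w-.5,y+h-.5)):print(ray("w",u,v,.042,p).round(4))
for f,n in(("t2","top"),("scene0","scene")):
    im=cv2.imread(f"pics/{f}.png");hsv=cv2.cvtColor(im,cv2.COLOR_BGR2HSV)
    b=(360,195,410,260) if n=="top" else (360,260,420,325)
    m=np.zeros(im.shape[:2],np.uint8);s=hsv[b[1]:b[3],b[0]:b[2]];m[b[1]:b[3],b[0]:b[2]]=((s[...,1]<45)&(s[...,2]>100))*255
    c=max(cv2.findContours(m,cv2.RETR_EXTERNAL,cv2.CHAIN_APPROX_NONE)[0],key=cv2.contourArea)
    q=cv2.boxPoints(cv2.minAreaRect(c)); P=np.array([ray(n,*k,.008) for k in q])
    print(n,q.mean(0),P.mean(0).round(4),[np.linalg.norm(P[i]-P[i-1]).round(3) for i in range(4)],P.round(3)[:,:2].tolist())
E
```

```text
267 167 24 24 ((278.5, 178.5), (23.0, 23.0), 0.0) cam [0.51849703 0.05408852 0.37747997]
[ 0.5075 -0.004   0.042 ]
[ 0.535  -0.0028  0.042 ]
[ 0.5085 -0.0324  0.042 ]
[ 0.5366 -0.0311  0.042 ]
top [384.27432 226.90405] [ 0.5683 -0.2813  0.008 ] [np.float64(0.106), np.float64(0.067), np.float64(0.106), np.float64(0.067)] [[0.616, -0.241], [0.626, -0.308], [0.521, -0.321], [0.511, -0.255]]
scene [389.5 292. ] [ 0.5696 -0.2795  0.008 ] [np.float64(0.155), np.float64(0.129), np.float64(0.156), np.float64(0.118)] [[0.616, -0.197], [0.671, -0.313], [0.521, -0.358], [0.471, -0.251]]
```

The cell's top width measures 27.8 mm, and its centre is (0.522,-0.021), as expected. The booklet centre is (0.568,-0.281) with size 67 x 106 mm, which matches. I'm descending to the cell.

jog_arm:
  deltas: [0,0,-0.3,0,0,0,0,0.01,-0.65,0,0,0,0,0.01,-1.0,0,0,0]
  claw: 0.65

```text
time: 10.47
tool_pos: [0.5232, -0.0198, 0.13]
tool_rot: [3.14, 0.0, 1.62]
contact_force: [0.1, 0.0, -0.5]
opening: 0.0597
```

jog_arm:
  deltas: [0,0,-0.3,0,0,0,0,0,-0.55,0,0,0,0,0,-0.75,0,0,0,0,0,-0.85,0,0,0,0,0,-0.9,0,0,0]

```text
time: 10.88
tool_pos: [0.5221, -0.0199, 0.0391]
tool_rot: [-3.138, -0.001, 1.62]
contact_force: [-0.2, -1.0, 0.1]
opening: 0.0597
```

jog_arm:
  deltas: [0,0,-0.05,0,0,0,0,0,-0.08,0,0,0,0,0,-0.1,0,0,0,0,0,-0.1,0,0,0]

```text
time: 11.22
tool_pos: [0.5236, -0.0209, 0.0312]
tool_rot: [3.141, 0.0, 1.619]
contact_force: [0.0, -0.4, -0.2]
opening: 0.0598
```

jog_arm:
  deltas: [0,0,-0.01,0,0,0,0,0,-0.01,0,0,0,0,0,-0.01,0,0,0,0,0,-0.01,0,0,0,0,0,-0.01,0,0,0]
  claw: 0.15
  newtons: 15

```text
time: 11.63
tool_pos: [0.5233, -0.0209, 0.0299]
tool_rot: [3.141, 0.0, 1.619]
contact_force: [0.1, -1.0, -0.7]
opening: 0.0312
```

jog_arm:
  deltas: [0,0,0,0,0,0,0,0,0,0,0,0]

```text
time: 11.8
tool_pos: [0.5234, -0.021, 0.0299]
tool_rot: [3.141, 0.0, 1.619]
contact_force: [0.1, -0.7, 1.1]
opening: 0.0282
```

The opening reads 28.2 mm, so the cell is gripped. I'm lifting and carrying it to the booklet.

jog_arm:
  deltas: [0,0,0.1,0,0,0,0,0,0.35,0,0,0,0,0,0.65,0,0,0,0,0,0.9,0,0,0,0,0,1.0,0,0,0]

```text
time: 12.22
tool_pos: [0.5248, -0.0211, 0.1337]
tool_rot: [3.136, 0.001, 1.619]
contact_force: [0.6, -0.9, -1.2]
opening: 0.0277
```

jog_arm:
  deltas: [0.03,-0.15,0,0,0,0,0.08,-0.45,0,0,0,0,0.13,-0.75,0,0,0,0]

```text
time: 12.47
tool_pos: [0.5362, -0.0959, 0.1301]
tool_rot: [3.141, -0.0, 1.621]
contact_force: [0.8, 0.3, -1.1]
opening: 0.0276
```

jog_arm:
  deltas: [0.06,-0.3,0,0,0,0,0.12,-0.6,0,0,0,0,0.18,-0.95,0,0,0,0]

```text
time: 12.72
tool_pos: [0.554, -0.1915, 0.1294]
tool_rot: [-3.141, -0.001, 1.619]
contact_force: [1.4, 0.0, -0.7]
opening: 0.0281
```

jog_arm:
  deltas: [0.06,-0.3,0,0,0,0,0.1,-0.55,0,0,0,0,0.13,-0.75,0,0,0,0,0.14,-0.9,0,0,0,0,0.14,-0.9,0,0,0,0]

```text
time: 13.13
tool_pos: [0.5679, -0.2837, 0.1291]
tool_rot: [-3.141, 0.001, 1.616]
contact_force: [-0.8, -0.1, -0.4]
opening: 0.0276
```

```bash
python3 - <<'E'
from h import *
im=robot.read_camera("scene");b=robot.read_camera("wrist");o=robot.observe();print(o["tool_pos"],o["opening"])
cv2.imwrite("pics/s5.png",np.hstack([cv2.resize(im[150:340,280:480,::-1],(400,380)),cv2.resize(b[:,:,::-1],(400,380))]))
E
```

```text
[ 0.56779634 -0.28051097  0.12919347] 0.027608252082264844
```

View pics/s5.png

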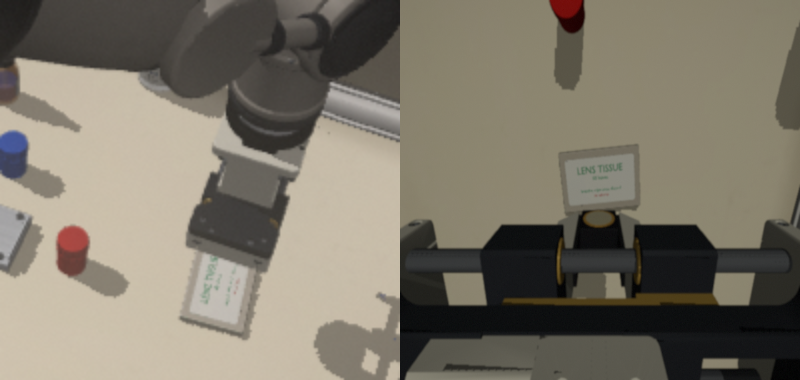

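The cell is held level (glass visible at (600,218)), and the booklet is directly beneath (centre (600,180), which projects to y ≈ -0.28). I'm lowering it.

jog_arm:
  deltas: [0,0,-0.25,0,0,0,0,0,-0.5,0,0,0,0,0,-0.7,0,0,0,0,0,-0.85,0,0,0,0,0,-0.95,0,0,0]

```text
time: 13.65
tool_pos: [0.5675, -0.2786, 0.0329]
tool_rot: [-3.139, -0.002, 1.62]
contact_force: [0.4, 1.0, -0.5]
opening: 0.028
```

jog_arm:
  deltas: [0,0,-0.03,0,0,0,0,0,-0.06,0,0,0,0,0,-0.07,0,0,0,0,0,-0.08,0,0,0,0,0,-0.08,0,0,0]

```text
time: 14.07
tool_pos: [0.5687, -0.2811, 0.0275]
tool_rot: [3.14, 0.001, 1.619]
contact_force: [-0.7, -1.1, -1.4]
opening: 0.0278
```

jog_arm:
  deltas: [0,0,-0.01,0,0,0,0,0,-0.02,0,0,0,0,0,-0.03,0,0,0,0,0,-0.03,0,0,0]

```text
time: 14.4
tool_pos: [0.5683, -0.281, 0.0238]
tool_rot: [3.141, 0.0, 1.619]
contact_force: [-0.2, 0.7, -0.3]
opening: 0.0278
```

jog_arm:
  deltas: [0,0,-0.01,0,0,0,0,0,-0.01,0,0,0]

```text
time: 14.57
tool_pos: [0.5683, -0.281, 0.0237]
tool_rot: [3.141, 0.0, 1.619]
contact_force: [-2.1, 0.8, 6.6]
opening: 0.0279
```

Contact is at the expected height (6.6 N at z = 0.0237). I'm releasing, rising and moving back.

jog_arm:
  deltas: [0,0,0,0,0,0,0,0,0,0,0,0,0,0,0,0,0,0,0,0,0,0,0,0,0,0,0,0,0,0]
  claw: 0.65

```text
time: 14.98
tool_pos: [0.5682, -0.2809, 0.0226]
tool_rot: [-3.142, -0.0, 1.619]
contact_force: [-0.3, -0.1, 0.0]
opening: 0.0559
```

jog_arm:
  deltas: [0,0,0.1,0,0,0,0,0,0.3,0,0,0,0,0,0.55,0,0,0,0,0,0.8,0,0,0,0,0,1.0,0,0,0]

```text
time: 15.4
tool_pos: [0.5687, -0.2811, 0.1254]
tool_rot: [3.14, 0.001, 1.619]
contact_force: [-0.3, -0.4, -1.0]
opening: 0.0598
```

jog_arm:
  deltas: [-0.2,0,0.3,0,0,0,-0.45,0,0.6,0,0,0,-0.7,0,0.8,0,0,0,-0.9,0,0.8,0,0,0,-1.0,0,0.8,0,0,0]

```text
time: 15.82
tool_pos: [0.4669, -0.2811, 0.2051]
tool_rot: [3.139, 0.002, 1.618]
contact_force: [0.5, 0.1, -0.7]
opening: 0.0596
```

jog_arm:
  deltas: [-0.2,0,0,0,0,0,-0.4,0,0,0,0,0,-0.5,0,0,0,0,0,-0.5,0,0,0,0,0]

```text
time: 16.15
tool_pos: [0.417, -0.2807, 0.2027]
tool_rot: [-3.141, -0.001, 1.617]
contact_force: [0.3, -0.3, -0.3]
opening: 0.06
```

```bash
python3 - <<'E'
from h import *
a=robot.read_camera("scene")[:,:,::-1];b=robot.read_camera("top")[:,:,::-1];o=robot.observe();print(o["tool_pos"],o["contact_force"])
cv2.imwrite("pics/f.png",np.vstack([cv2.resize(a[140:330,75:425],None,fx=2,fy=2),cv2.resize(b[180:290,110:410],(700,220))]))
print("booklet mid in top crop",proj("top",[.568,-.281,.036]))
E
```

```text
[ 0.41887317 -0.28114262  0.2028193 ] [0.41832739 0.80291932 0.57180146]
booklet mid in top crop (np.float64(386.41789534475555), np.float64(225.95804680261938))
```

View pics/f.png

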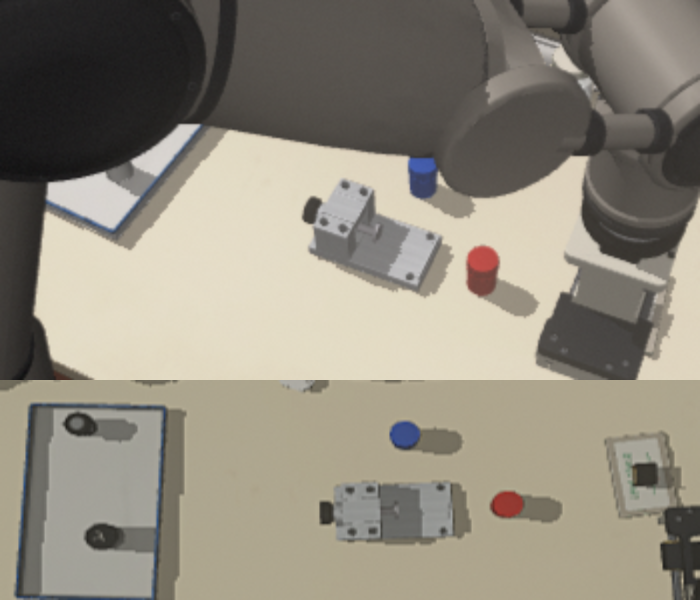

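The final view shows the cell upright mid-booklet (645,474), the pot upright in the tray (102,537), the eyepiece in place at (80,424), the rod home (knob at (325,513)), and the robot clear. I'm handing in.

```bash
python3 -c "
from cell import robot
print(robot.hand_in())"
```

```text
the job is handed in; nothing more can be done
None
```

I moved the screw pot from the ledge into the tray, pushed the ejector rod home, and set the lens cell down on the middle of the booklet. The job was handed in at about 16 s of robot time, well under the 72 s limit; the hand-in gives no verdict.

- **Screw pot:** it stands upright in the near half of the tray, at about (0.49, 0.31). The eyepiece is still in its place.
- **Ejector rod:** the push met about 4–6 N along the way, then rose to 22.8 N at the stop. The last picture shows the knob close to the block and the ledge clear.
- **Lens cell:** I gripped it at 28 mm and kept its orientation throughout. It was lowered until it touched at the expected height (6.6 N) and then released. The last picture shows it upright near the middle of the booklet, at about (0.568, -0.281), with the robot clear of everything.

No check failed. The loupe and dropper bottle were not in the last crop, so I did not see them again, but no move went near them. The highest wrist reading reported at the end of any move was 22.8 N.

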